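Sort sealed cutter tins by weight

ROBOT

A 7-joint arm with a two-finger parallel gripper is mounted at the origin on a cart in front of the work surface, level with it; the furniture and walls round the work are solid. World frame = base frame: x ahead of the robot, y to its left, z up, the work surface at z = 0. Lengths are in m, angles in rad, forces in N, time in s.
With the tool pointing down it reaches from about 0.425 to 0.875 m from the base axis. Payload 8.4 kg.
Tool frame: the origin (TCP) lies on the centre line of the jaws, within the pads' length; the fingertips stand 14 mm ahead of it and the grasp point (between the pads) lies 5 mm behind it; y points along the fingers, x is the direction in which the jaws open and shut, and the axes are right-handed (so a half turn about y gives the same grasp; the last joint's range is limited). The gripper opens to 87 mm and grips with 3 to 60 N. Pads are 19 mm wide; open, the fingers measure 117 mm over their backs; the gripper's body (75 mm by 190 mm) begins 51 mm behind the grasp point.
Start: joints at [1.112, 0.333, 0.04, 1.465, -0.013, 1.343, -0.059], TCP at [0.229, -0.608, 0.237] pointing down, gripper open.
Joint ranges: [-2.58, 2.58], [-0.38, 2.09], [-1.3, 1.39], [0.25, 2.4], [-1.5, 4.64], [0.08, 2.09], [-2.65, 2.65]. Speed limits (rad/s): [2.22, 2.22, 2.79, 2.79, 3.14, 3.14, 3.14].

INTERFACE

Orientations are given as a unit quaternion [w, x, y, z].
In Python, from workcell import ctrl gives the robot as it stands.
- The arm moves only by the shell command python3 -m crank 'ROWS' [OPENING] [FORCE]. ROWS is JSON, a list of rows, each a list of 2 entries, a list of its own where there are three numbers: the shift along the world's x, y, z in m, then the turn, a rotation vector about the world's x, y, z in units of 6 degrees (1.0 is 6 degrees). A call has 1 to 12 rows; each row shifts and turns the commanded pose from where the row before left it; what a row does not reach is not made up. A row lasts 1/12 s, in which the tool goes at most 41.7 mm and 7.16 degrees, less where a joint would pass 70% of its speed; a pose out of reach is approached as far as the arm can. A call is refused whole if a number of a shift passes 0.0417 or a number of a turn 1, either way. A call with a gripper value outside its range is refused whole. OPENING is the finger opening in m, from 0 to 0.087, set as the call begins (- or left out, the last holds). The fingers move at their own pace and stop on an object; FORCE is the grip in N (left out, the last holds). Time passes only in rows, so rows that do not move let the fingers close. It gives the time, the measured TCP pose, the force and the opening at its end, in the units of the state.
- ctrl.sense(): the state, without advancing time (a new reading comes with each control period).
- ctrl.read_camera(name): name is "scene" or "side" or "wrist"; returns the picture (480x640x3 uint8, red, green, blue); there is no depth.
- ctrl.calibration(name): a dict with "camera_matrix" (3x3 intrinsics, pixels), "dist_coeffs" ([k1, k2, p1, p2, k3] as OpenCV has them; the pictures are not rectified), "world_to_cam" (4x4, takes a point from world to camera coordinates); the wrist camera has in their place "T_tool_cam" (4x4, takes a point from camera to tool coordinates, whose origin is the TCP and whose axes are the tool frame's). Camera axes: x right, y up, looking along -z (the intrinsics and any distortion apply to the point x, -y, -z); pixel columns grow to the right and rows downward; lengths in m; the calibration is good to about 2 mm. A picture is of the moment at which its call begins: read the wrist's pose just before it. calibration takes no time and is no camera call.
- ctrl.sign_off(): hands the job in, once; it reports no verdict.
Trained networks look in the newest picture that a camera, given by its name, has taken for a name from the list of things; names that differ only in an ending like _2 or _b are one class to them, and where a whole thing is asked for, a point or a joint stands for the part that bears it (a point fixed in the world has none). Each returns a list of dicts, best first, with "confidence" (0 to 1); they miss things now and then, are a little off and sometimes report something else, mostly with a low value. They report only what shows in the picture. A call takes as long as a camera call.
- ctrl.trace(camera, thing): "mask" (480x640 bool, what is visible of it) and "position" ([column, row] in pixels, amid what is visible of it).
- ctrl.mark_of(camera, thing): "position" ([column, row] in pixels: a listed point, or the origin of a listed thing).
The state is a dict: "time_s": time; "joints": joint angles; "joint_vel": joint speeds; "joint_torque": joint torques, N m; "tool_pos": TCP position; "tcp_rot": TCP orientation; "contact_force": force on the tool from outside, world axes, zero at the start; "moment": the same for the moment, N m; "width": opening from 0.0 (shut) to 1.0 (fully open).
Only numpy, scipy, OpenCV 4.12 (cv2) and the standard library are available. Lean on these libraries where they do the work, as an engineer would, in place of code of your own. Each camera call takes 0.05 s, during which the arm holds its last target.

TASK

Three identical sealed steel tins stand at the front of the bench: some still hold their steel cutter and weigh about half a kilo, the others are empty and light, and only lifting tells which. Stand the full tins in the wooden tray with the raised ends and the empty ones in the low steel tray, each upright and flat on the tray's floor. Set them down rather than letting them fall, and leave the other things on the bench where they are.

Things in the scene. Friction and masses are not known exactly. Their poses are not given: they have to be found in the camera images.
- tin_1_center (a point): one of three sealed rectangular steel tins of identical look, 56 mm (its x) by 70 mm (its y) by 48 mm high, standing upright on the bench; this point is its centre, 24 mm above its underside; z up. The lid is fixed. An empty tin weighs about 0.1 kg, a full one 0.4 to 0.6 kg; one or two of the three are full, which ones differs each time
- tin_2_center (a point): one of three sealed rectangular steel tins of identical look, 56 mm (its x) by 70 mm (its y) by 48 mm high, standing upright on the bench; this point is its centre, 24 mm above its underside; z up. The lid is fixed. An empty tin weighs about 0.1 kg, a full one 0.4 to 0.6 kg; one or two of the three are full, which ones differs each time
- tin_3_center (a point): one of three sealed rectangular steel tins of identical look, 56 mm (its x) by 70 mm (its y) by 48 mm high, standing upright on the bench; this point is its centre, 24 mm above its underside; z up. The lid is fixed. An empty tin weighs about 0.1 kg, a full one 0.4 to 0.6 kg; one or two of the three are full, which ones differs each time
- wooden_tray_in (a point): tray for FULL tins: plywood, 124 mm (its x) by 230 mm (its y) outside, fixed; this point is the centre of its inner floor, 5 mm above the bench. Inside 108 x 210 mm; long walls 14 mm high and 8 mm thick; at both short ends (+y and -y) a 10 mm thick carrying grip rises to 50 mm. Room for two tins, at y -50 mm and +50 mm
- steel_tray_in (a point): tray for EMPTY tins: sheet steel, 124 mm (its x) by 210 mm (its y) outside, fixed; this point is the centre of its inner floor, 4 mm above the bench. Inside 116 x 202 mm; rim 4 mm thick and 14 mm high all round. Room for two tins, at y -50 mm and +50 mm. The trays change places
- clamp_jig: fixed wooden jig, 270 mm wide and 20 mm high, left of the tins and in front of the left tray; its origin is at bench height. Its toggle clamp's red lever stands up to 120 mm above the bench and reaches to about x +125 mm, y -85 mm from its origin, beside that tray's near right corner: carry the tins over or round it
- pencil: red pencil, 179 mm long, 8 mm thick, lying between the tins; bystander
- tape_measure: tape measure, 64x103x36 mm; bystander
- grip_blank: long slim wooden blank, 29x185x22 mm, lying between the two trays; bystander

How it is judged:
At the end, for the whole second after the job is handed in: Each tin stands upright (0.12 rad), still and released on a tray's floor, centre within 35 mm of the tray's middle across, 80 (steel) or 85 mm (wood) along; those pressing on the tray with over 2.5 N (full) in the wooden tray, the lighter (empty) in the steel tray (((x of tin_1_center in the frame of wooden_tray_in between -0.035 and 0.035 m and y of tin_1_center in the frame of wooden_tray_in between -0.085 and 0.085 m and z of tin_1_center in the frame of wooden_tray_in between 0.018 and 0.03 m and contact force between tin_1 and wooden_tray above 2.5 N) or (x of tin_1_center in the frame of steel_tray_in between -0.035 and 0.035 m and y of tin_1_center in the frame of steel_tray_in between -0.08 and 0.08 m and z of tin_1_center in the frame of steel_tray_in between 0.018 and 0.03 m and contact force between tin_1 and steel_tray between 0.3 and 2.5 N)) and angle between each of tin_1_center, tin_2_center, tin_3_center's own z axis and vertical below 0.12 rad and linear speed of each of tin_1, tin_2, tin_3 below 0.02 m/s and contact force between the fingers and tin_1 below 0.1 N and ((x of tin_2_center in the frame of wooden_tray_in between -0.035 and 0.035 m and y of tin_2_center in the frame of wooden_tray_in between -0.085 and 0.085 m and z of tin_2_center in the frame of wooden_tray_in between 0.018 and 0.03 m and contact force between tin_2 and wooden_tray above 2.5 N) or (x of tin_2_center in the frame of steel_tray_in between -0.035 and 0.035 m and y of tin_2_center in the frame of steel_tray_in between -0.08 and 0.08 m and z of tin_2_center in the frame of steel_tray_in between 0.018 and 0.03 m and contact force between tin_2 and steel_tray between 0.3 and 2.5 N)) and contact force between the fingers and tin_2 below 0.1 N and ((x of tin_3_center in the frame of wooden_tray_in between -0.035 and 0.035 m and y of tin_3_center in the frame of wooden_tray_in between -0.085 and 0.085 m and z of tin_3_center in the frame of wooden_tray_in between 0.018 and 0.03 m and contact force between tin_3 and wooden_tray above 2.5 N) or (x of tin_3_center in the frame of steel_tray_in between -0.035 and 0.035 m and y of tin_3_center in the frame of steel_tray_in between -0.08 and 0.08 m and z of tin_3_center in the frame of steel_tray_in between 0.018 and 0.03 m and contact force between tin_3 and steel_tray between 0.3 and 2.5 N)) and contact force between the fingers and tin_3 below 0.1 N); the robot touches nothing.
It fails at once if a tin falls or is thrown: it moves faster than 0.8 m/s while the fingers do not touch it ((contact force between the fingers and tin_1 below 0.05 N and linear speed of tin_1 above 0.8 m/s) or (contact force between the fingers and tin_2 below 0.05 N and linear speed of tin_2 above 0.8 m/s) or (contact force between the fingers and tin_3 below 0.05 N and linear speed of tin_3 above 0.8 m/s)).
It fails at once if the pencil, tape measure or slim blank is moved by more than 50 mm (distance of any of pencil, tape_measure, grip_blank from where it was at the start of the episode above 0.05 m).
It also fails if it takes over 72 s, if anything falls off the work surface, if the arm or the gripper's body presses on something with over 40 N, if the wrist force passes 120 N, or if a joint passes its speed limit or range.

## Working session

There is one attempt and no reset: what is moved stays moved. The work goes in short steps, Python scripts to look and compute and a shell command to move; the robot and the scene stay as the last step left them, time stands still between calls to the robot, and variables do not carry over. Pictures are saved under pics/ and viewed, and the job is handed in when it is done.

```bash
mkdir -p pics; ls
python3 - <<'E'
from workcell import ctrl
import cv2, numpy as np
s=ctrl.sense(); print({k:np.round(v,3).tolist() for k,v in s.items()})
for c in ["scene","side","wrist"]:
    im=ctrl.read_camera(c); cv2.imwrite(f"pics/{c}0.png",im[:,:,::-1])
    k=ctrl.calibration(c)
    for a,b in k.items(): print(c,a,np.round(b,4).tolist())
E
```

```text
pics
{'time_s': 0.0, 'joints': [1.112, 0.334, 0.04, 1.466, -0.013, 1.343, -0.059], 'joint_vel': [-0.001, -0.0, -0.0, 0.0, -0.001, -0.001, -0.0], 'joint_torque': [0.0, -65.636, 1.335, -40.381, -0.06, 0.045, 0.0], 'tool_pos': [0.229, -0.608, 0.236], 'tcp_rot': [0.582, -0.581, 0.403, -0.402], 'contact_force': [0.288, 0.348, -0.162], 'moment': [0.01, -0.012, -0.02], 'width': 0.998}
scene camera_matrix [[587.5285, 0.0, 326.6587], [0.0, 587.5285, 230.4813], [0.0, 0.0, 1.0]]
scene dist_coeffs [0.0259, 0.0, 0.0, 0.0, 0.0]
scene world_to_cam [[-0.8661, -0.4998, 0.0038, 0.4308], [0.3955, -0.6808, 0.6165, -0.2397], [-0.3055, 0.5355, 0.7874, -1.2818], [0.0, 0.0, 0.0, 1.0]]
side camera_matrix [[563.7899, 0.0, 318.3142], [0.0, 563.7899, 250.6473], [0.0, 0.0, 1.0]]
side dist_coeffs [0.0349, 0.0, 0.0, 0.0, 0.0]
side world_to_cam [[-0.8747, -0.4846, -0.0008, 0.4251], [0.2711, -0.4907, 0.8281, -0.1665], [-0.4016, 0.7241, 0.5606, -1.0937], [0.0, 0.0, 0.0, 1.0]]
wrist camera_matrix [[333.1826, 0.0, 320.7349], [0.0, 333.1826, 234.9167], [0.0, 0.0, 1.0]]
wrist dist_coeffs [-0.0634, 0.0, 0.0, 0.0, 0.0]
wrist T_tool_cam [[1.0, -0.0003, 0.0011, -0.0008], [0.0011, 0.2894, -0.9572, -0.1494], [0.0, 0.9572, 0.2894, 0.0795], [0.0, 0.0, 0.0, 1.0]]
```

View pics/scene0.png

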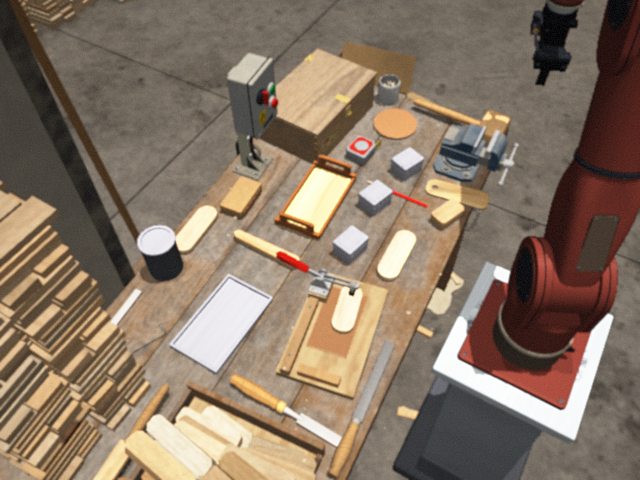

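View pics/side0.png

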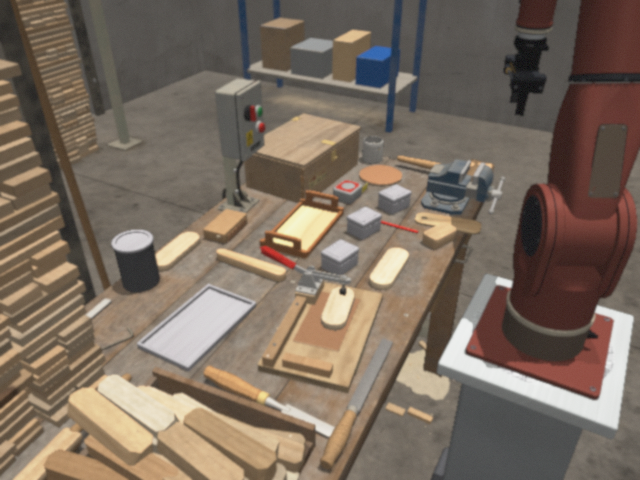

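View pics/wrist0.png

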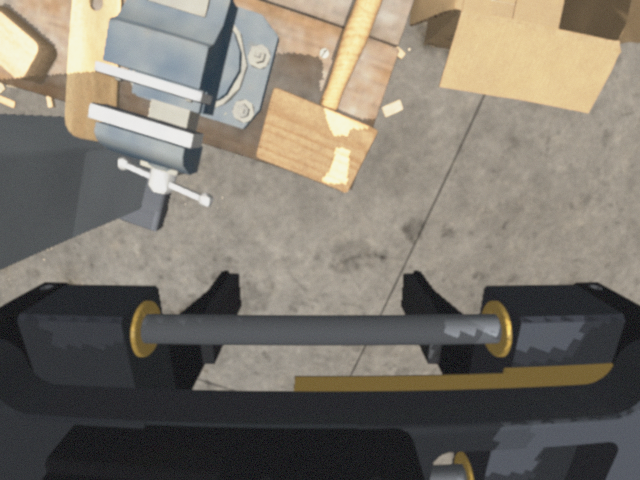

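```bash
cat > h.py <<'E'
import numpy as np, cv2
from workcell import ctrl
def proj(c,P):
    k=ctrl.calibration(c); T=np.array(k["world_to_cam"]); K=np.array(k["camera_matrix"]); d=np.array(k["dist_coeffs"])
    P=np.atleast_2d(P); q=P@T[:3,:3].T+T[:3,3]; q=q*[1,-1,-1]
    return cv2.projectPoints(q,np.zeros(3),np.zeros(3),K,d)[0].reshape(-1,2)
def ray(c,px,pose=None):
    k=ctrl.calibration(c); K=np.array(k["camera_matrix"]); d=np.array(k["dist_coeffs"])
    u=cv2.undistortPoints(np.array(px,float).reshape(-1,1,2),K,d).reshape(-1,2)
    r=np.c_[u[:,0],-u[:,1],-np.ones(len(u))]
    if c=="wrist":
        T=pose@np.array(k["T_tool_cam"])
    else: T=np.linalg.inv(np.array(k["world_to_cam"]))
    return T[:3,3], r@T[:3,:3].T
def toz(c,px,z,pose=None):
    o,r=ray(c,px,pose); return o+r*((z-o[2])/r[:,2])[:,None]
def pose(s):
    from scipy.spatial.transform import Rotation as R
    w,x,y,zz=s["tcp_rot"]; T=np.eye(4); T[:3,:3]=R.from_quat([x,y,zz,w]).as_matrix(); T[:3,3]=s["tool_pos"]; return T
E
python3 - <<'E'
from h import *
Z={"tin_1_center":.024,"wooden_tray_in":.005,"steel_tray_in":.004,"clamp_jig":0,"pencil":.004,"tape_measure":.018,"grip_blank":.011}
for c in ["scene","side"]:
    ctrl.read_camera(c)
    for t,z in Z.items():
        for r in ctrl.mark_of(c,t)[:4]:
            print(c,t,round(r["confidence"],2),np.round(r["position"]),np.round(toz(c,r["position"],z)[0],3))
        if t!="clamp_jig":
          for r in ctrl.trace(c,t)[:3]:
            m=r["mask"].astype(np.uint8); 
            ys,xs=np.nonzero(m); 
            zz={"tin_1_center":.048,"wooden_tray_in":.014,"steel_tray_in":.014}.get(t,2*z)
            w=toz(c,np.c_[xs,ys],zz)[:,:2].astype(np.float32)
            b=cv2.minAreaRect(w)
            print("   mask",round(r["confidence"],2),m.sum(),np.round(b[0],3),np.round(b[1],3),round(b[2],1))
E
```

```text
scene tin_1_center 0.86 [405. 163.] [ 0.449 -0.336  0.024]
   mask 0.94 767 [ 0.437 -0.315] [0.102 0.084] 68.7
   mask 0.2 5044 [0.576 0.308] [0.207 0.126] 89.2
scene wooden_tray_in 0.76 [313. 197.] [ 0.609 -0.123  0.005]
   mask 0.93 3861 [ 0.597 -0.13 ] [0.132 0.272] 4.2
   mask 0.26 801 [ 0.469 -0.195] [0.103 0.082] 74.7
scene steel_tray_in 0.64 [222. 322.] [0.595 0.294 0.004]
   mask 0.6 4997 [0.591 0.295] [0.213 0.131] 88.7
   mask 0.49 923 [ 0.45 -0.03] [0.095 0.079] 79.0
   mask 0.65 135 [ 0.391 -0.239] [0.015 0.097] 89.2
scene tape_measure 0.71 [363. 152.] [ 0.567 -0.322  0.018]
scene tape_measure 0.2 [400. 165.] [ 0.458 -0.329  0.018]
   mask 0.58 606 [ 0.57  -0.318] [0.105 0.071] 85.7
scene grip_blank 0.59 [265. 253.] [0.614 0.093 0.011]
   mask 0.94 620 [0.623 0.088] [0.036 0.177] 89.8
side tin_1_center 0.74 [391. 202.] [ 0.442 -0.316  0.024]
   mask 0.65 713 [ 0.428 -0.296] [0.082 0.152] 16.9
side wooden_tray_in 0.63 [302. 229.] [ 0.595 -0.113  0.005]
   mask 0.67 3068 [ 0.596 -0.14 ] [0.142 0.306] 4.5
   mask 0.16 5150 [0.589 0.299] [0.221 0.136] 89.2
side steel_tray_in 0.56 [198. 323.] [0.598 0.29  0.004]
   mask 0.97 5206 [0.588 0.298] [0.222 0.137] 88.7
side pencil 0.56 [382. 225.] [ 0.427 -0.228  0.004]
   mask 0.49 17 [ 0.406 -0.237] [0.007 0.026] 84.5
side tape_measure 0.92 [350. 196.] [ 0.556 -0.303  0.018]
   mask 0.63 562 [ 0.563 -0.295] [0.084 0.122] 0.6
side grip_blank 0.84 [250. 271.] [0.601 0.104 0.011]
   mask 0.59 1011 [0.61  0.093] [0.196 0.05 ] 0.8
   mask 0.44 3218 [ 0.588 -0.128] [0.141 0.31 ] 5.1
```

Run:
```python
import cv2
im=cv2.imread("pics/scene0.png"); cv2.imwrite("pics/z1.png",cv2.resize(im[130:280,260:460],None,fx=4,fy=4,interpolation=cv2.INTER_CUBIC))
```

```text
(no output)
```

View pics/z1.png

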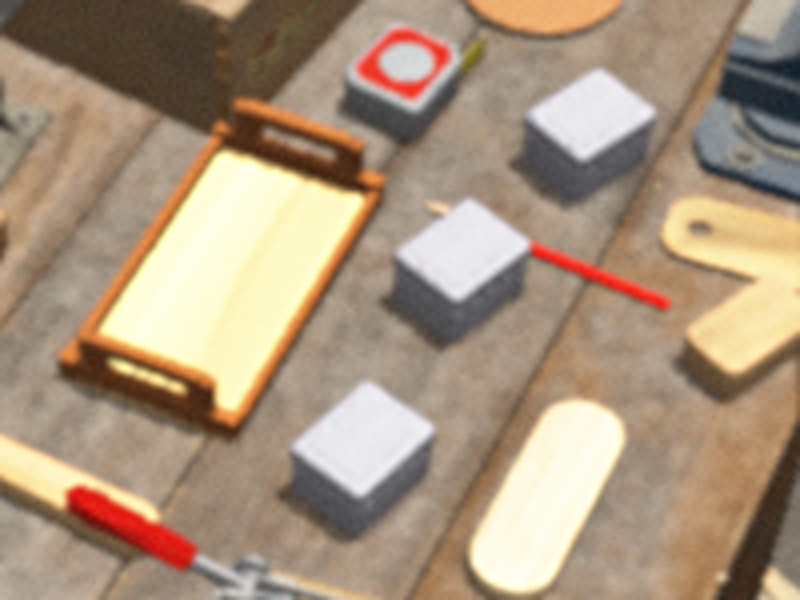

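Run:
```python
from h import *
T={"R":[(600,70),(655,117),(583,160),(525,117)],"M":[(468,200),(531,245),(458,302),(396,255)],"L":[(369,382),(434,435),(362,495),(292,450)]}
for n,p in T.items():
    p=np.array(p)/4+[260,130]
    w=toz("scene",p,.048)[:,:2]
    e=np.roll(w,-1,0)-w
    print(n,w.mean(0).round(4),np.linalg.norm(e,axis=1).round(3),np.degrees(np.arctan2(e[:,1],e[:,0])).round(1))
for n,p,z in [("tray",[(60,360),(235,430),(385,183)],.014),("pencil",[(430,206),(535,247),(668,304)],.004),("blank",[(0,440)],.02),("lever",[(75,500),(185,555)],.1)]:
    print(n,toz("scene",np.array(p)/4+[260,130],z).round(3).tolist())
im=cv2.imread("pics/scene0.png"); cv2.imwrite("pics/z2.png",cv2.resize(im[210:400,160:400],None,fx=3.3,fy=3.3,interpolation=cv2.INTER_CUBIC))
im=cv2.imread("pics/side0.png"); cv2.imwrite("pics/z3.png",cv2.resize(im[210:400,180:400],None,fx=3.1,fy=3.1,interpolation=cv2.INTER_CUBIC))
```

```text
R [ 0.4409 -0.3306] [0.055 0.064 0.053 0.07 ] [ 156.3   67.8  -18.1 -110.2]
M [ 0.4596 -0.1823] [0.054 0.068 0.054 0.067] [ 164.4   74.4  -16.3 -105.3]
L [ 0.4418 -0.0189] [0.055 0.062 0.052 0.069] [ 163.1   75.1   -8.8 -102.3]
tray [[0.648, -0.002, 0.014], [0.525, -0.009, 0.014], [0.544, -0.238, 0.014]]
pencil [[0.512, -0.243, 0.004], [0.435, -0.245, 0.004], [0.34, -0.244, 0.004]]
blank [[0.642, 0.073, 0.02]]
lever [[0.543, 0.133, 0.1], [0.471, 0.134, 0.1]]
```

View pics/z2.png

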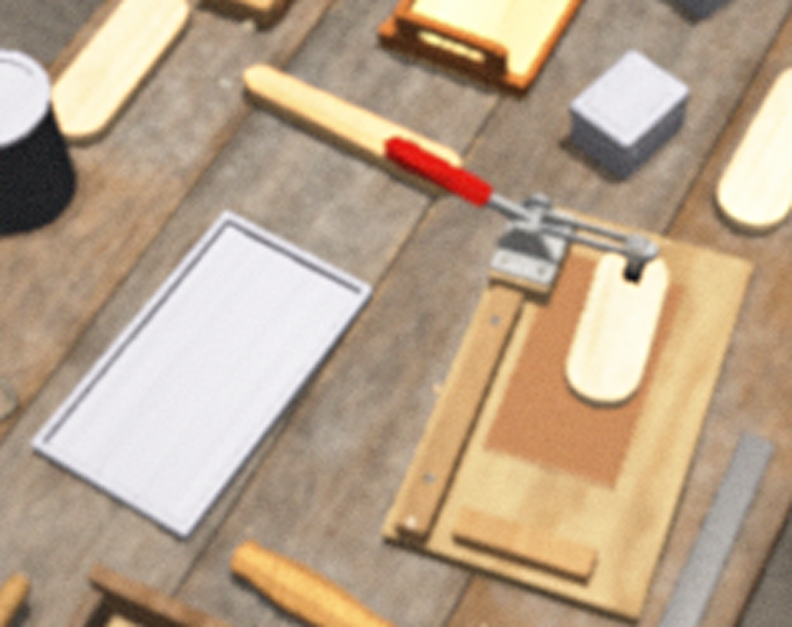

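View pics/z3.png

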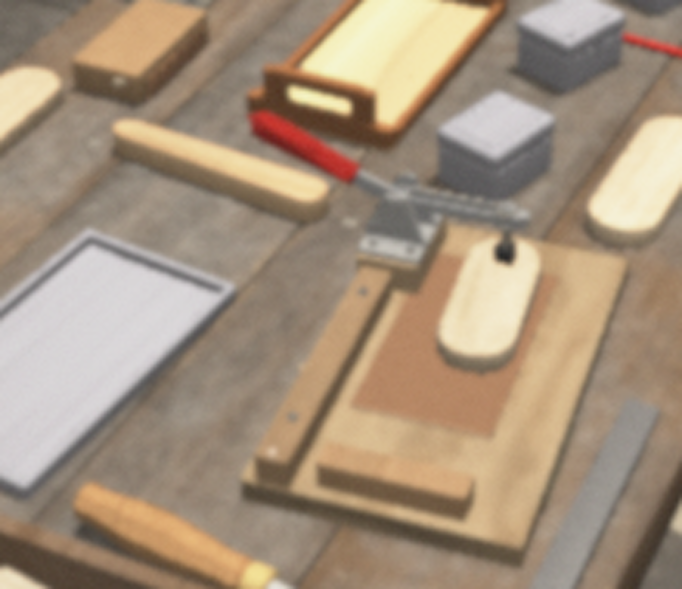

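Run:
```python
from h import *
T=pose(ctrl.sense()); print(T[:3,:3].round(3), np.degrees(np.arctan2(T[1,0],T[0,0])))
p=np.array([(228,213),(372,292),(185,535),(37,447)])/3.3+[160,210]
w=toz("scene",p,.014); print(w.round(3),w.mean(0))
p=np.array([(90,233),(233,290),(15,493)])/3.1+[180,210]
print(toz("side",p,.014).round(3))
p=np.array([(437,130),(553,128),(500,95),(495,167)])/3.1+[180,210]
print("L side",toz("side",p,.048).round(3),toz("side",p,.048).mean(0))
# lever in 3D: tip matches scene z2 (388,148), side z3 (255,120)
def tri(a,b):
    o1,r1=ray("scene",[a]);o2,r2=ray("side",[b]);A=np.c_[r1[0],-r2[0]];t=np.linalg.lstsq(A,o2-o1,rcond=None)[0];p,q=o1+r1[0]*t[0],o2+r2[0]*t[1];return p.round(3),q.round(3)
print(tri(np.array((390,148))/3.3+[160,210],np.array((256,120))/3.1+[180,210]))
print(tri(np.array((480,195))/3.3+[160,210],np.array((350,170))/3.1+[180,210]))
```

```text
[[ 0.352 -0.     0.936]
 [-0.936  0.     0.352]
 [-0.    -1.     0.   ]] -69.38864310633838
[[0.65  0.189 0.014]
 [0.527 0.193 0.014]
 [0.531 0.4   0.014]
 [0.65  0.398 0.014]] [0.58973473 0.29496307 0.014     ]
[[0.647 0.192 0.014]
 [0.526 0.195 0.014]
 [0.532 0.407 0.014]]
L side [[ 0.474  0.009  0.048]
 [ 0.402 -0.033  0.048]
 [ 0.455 -0.053  0.048]
 [ 0.417  0.03   0.048]] [ 0.43718956 -0.01168695  0.048     ]
(array([0.538, 0.141, 0.113]), array([0.537, 0.141, 0.113]))
(array([0.478, 0.128, 0.085]), array([0.475, 0.126, 0.085]))
```

```bash
python3 -m crank '[[[0.022,0.034,0],[0,0,0.85]],[[0.022,0.034,0],[0,0,0.85]],[[0.022,0.034,0],[0,0,0.85]],[[0.022,0.034,0],[0,0,0.85]],[[0.022,0.034,0],[0,0,0.85]],[[0.022,0.034,0],[0,0,0.85]],[[0.022,0.034,0],[0,0,0.85]],[[0.022,0.034,0],[0,0,0.85]],[[0.022,0.034,0],[0,0,0.85]],[[0.022,0.034,0],[0,0,0.85]],[[0,0,0],[0,0,0]]]' 0.087 20
python3 - <<'E'
from h import *
s=ctrl.sense(); T=pose(s); im=ctrl.read_camera("wrist"); cv2.imwrite("pics/w1.png",im[:,:,::-1]); np.save("w1.npy",T)
print(s["time_s"],T.round(3), s["joints"])
r=ctrl.trace("wrist","tin_1_center")
for q in r: print(q["confidence"],q["position"])
E
```

```text
time_s: 2.47
tool_pos: [0.4535, -0.2601, 0.2372]
tcp_rot: [0.7, -0.698, 0.107, -0.108]
contact_force: [0.8, 0.8, 0.4]
width: 0.998
2.4667 [[ 0.954  0.003  0.3    0.454]
 [-0.3    0.002  0.954 -0.26 ]
 [ 0.002 -1.     0.003  0.237]
 [ 0.     0.     0.     1.   ]] [ 0.74595683  0.09301886 -0.32697646  1.75738554  0.0277763   1.29472694
  0.10792742]
0.89 [332.7, 271.4]
```

View pics/w1.png

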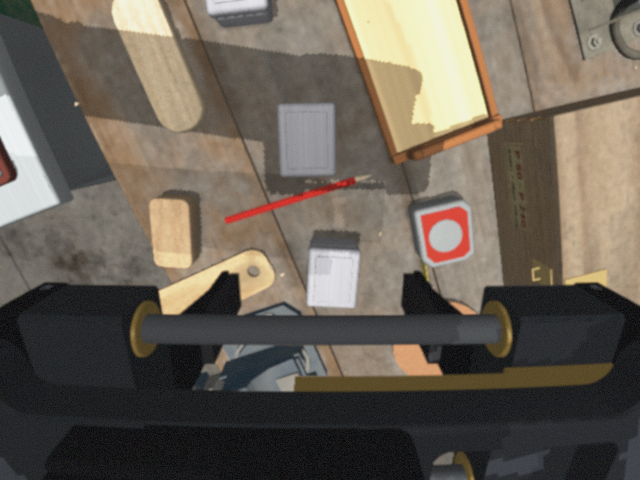

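Run:
```python
import cv2
im=cv2.imread("pics/w1.png"); cv2.imwrite("pics/w1z.png",cv2.resize(im[90:320,250:380],None,fx=2.6*1.0,fy=2.6,interpolation=cv2.INTER_CUBIC))
```

```text
(no output)
```

View pics/w1z.png

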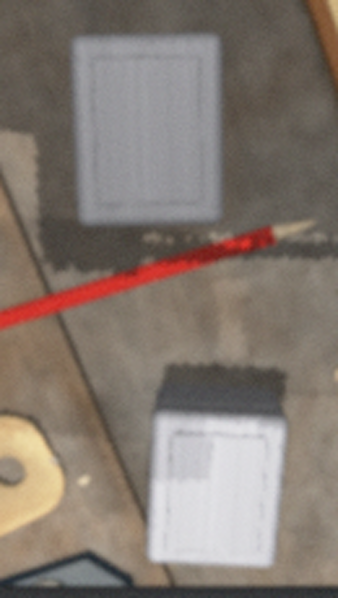

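Run:
```python
from h import *
T0=np.load("w1.npy")
for n,p in {"M":[(73,37),(220,37),(220,222),(79,224)],"R":[(157,411),(287,417),(274,567),(147,561)]}.items():
    w=toz("wrist",np.array(p)/2.6+[250,90],.048,T0)[:,:2]; e=np.roll(w,-1,0)-w
    print(n,w.mean(0).round(4),np.linalg.norm(e,axis=1).round(3),np.degrees(np.arctan2(e[:,1],e[:,0])).round(1))
for p,z in [((397,162),.014),((500,120),.014),((340,0),.014),((370,178),.004),((440,233),.036)]: print(toz("wrist",[p],z,T0).round(3))
```

```text
M [ 0.4626 -0.1841] [0.054 0.068 0.055 0.069] [ -17.6 -106.9  163.3   72.7]
R [ 0.4444 -0.3329] [0.054 0.07  0.056 0.069] [ -20.3 -110.1  159.4   68.4]
[[ 0.549 -0.235  0.014]]
[[ 0.668 -0.224  0.014]]
[[ 0.535 -0.064  0.014]]
[[ 0.517 -0.245  0.004]]
[[ 0.572 -0.321  0.036]]
```

Run:
```python
from h import *
s=ctrl.sense();print(s["tool_pos"],s["time_s"],s["contact_force"]);T=pose(s);print(np.degrees(np.arctan2(T[1,0],T[0,0])))
```

```text
[ 0.44981056 -0.2667324   0.23676874] 2.5667 [-0.15816127 -1.59412328 -0.11875646]
-18.182997665657673
```

```bash
python3 -m crank '[[[-0.002,-0.022,-0.02],[0,0,-0.2]],[[-0.002,-0.022,-0.035],[0,0,-0.18]],[[-0.002,-0.021,-0.03],[0,0,0]],[[0,0,-0.02],[0,0,0]],[[0,0,-0.012],[0,0,0]],[[0,0,0],[0,0,0]],[[0,0,0],[0,0,0]]]' 0.087 20
python3 - <<'E'
from h import *
s=ctrl.sense(); T=pose(s); im=ctrl.read_camera("wrist"); cv2.imwrite("pics/w2.png",im[:,:,::-1]); np.save("w2.npy",T)
print(s["time_s"],T[:3,3].round(4), np.degrees(np.arctan2(T[1,0],T[0,0])),ctrl.sense()["tool_pos"])
E
```

```text
time_s: 3.15
tool_pos: [0.4427, -0.3333, 0.1199]
tcp_rot: [0.696, -0.695, 0.127, -0.127]
contact_force: [-0.1, -0.3, -0.1]
width: 0.999
3.15 [ 0.4427 -0.3333  0.1199] -20.691951715555287 [ 0.44346601 -0.33350086  0.12087395]
```

View pics/w2.png

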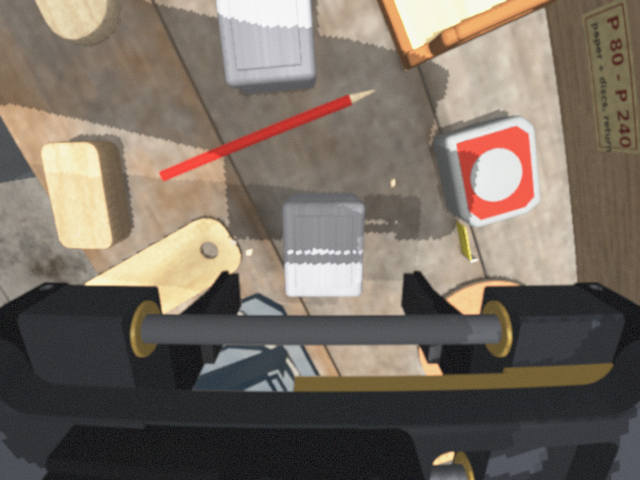

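```bash
python3 - <<'E'
from h import *
for p in [(447,130),(475,130),(485,140),(468,152),(437,172),(470,178)]:
    print(p,[toz("scene",[p],z)[0].round(2).tolist() for z in (0.03,.08,.1)])
E
python3 - <<'E'
import cv2
im=cv2.imread("pics/scene0.png"); cv2.imwrite("pics/z4.png",cv2.resize(im[80:220,380:540],None,fx=4,fy=4,interpolation=cv2.INTER_CUBIC))
E
```

```text
(447, 130) [[0.4, -0.51, 0.03], [0.39, -0.45, 0.08], [0.38, -0.43, 0.1]]
(475, 130) [[0.33, -0.55, 0.03], [0.32, -0.49, 0.08], [0.32, -0.47, 0.1]]
(485, 140) [[0.29, -0.52, 0.03], [0.28, -0.47, 0.08], [0.28, -0.44, 0.1]]
(468, 152) [[0.32, -0.45, 0.03], [0.31, -0.4, 0.08], [0.3, -0.38, 0.1]]
(437, 172) [[0.36, -0.34, 0.03], [0.35, -0.29, 0.08], [0.34, -0.28, 0.1]]
(470, 178) [[0.28, -0.37, 0.03], [0.27, -0.32, 0.08], [0.26, -0.3, 0.1]]
```

View pics/z4.png

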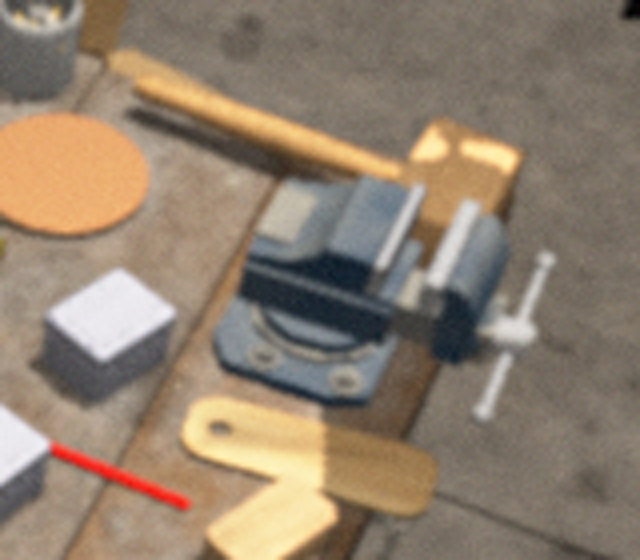

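```bash
python3 -m crank '[[[0.001,0,-0.03],[0,0,0]],[[0,0,-0.03],[0,0,0]],[[0,0,-0.02],[0,0,0]],[[0,0,-0.009],[0,0,0]],[[0,0,0],[0,0,0]],[[0,0,0],[0,0,0]]]' 0.087 35
python3 -m crank '[[[0,0,0],[0,0,0]],[[0,0,0],[0,0,0]],[[0,0,0],[0,0,0]],[[0,0,0],[0,0,0]],[[0,0,0],[0,0,0]],[[0,0,0],[0,0,0]]]' 0.03 35
```

```text
time_s: 3.7
tool_pos: [0.4448, -0.3337, 0.0321]
tcp_rot: [-0.695, 0.696, -0.126, 0.127]
contact_force: [0.1, -0.2, 1.2]
width: 0.998
time_s: 4.2
tool_pos: [0.4441, -0.3335, 0.0309]
tcp_rot: [-0.696, 0.696, -0.127, 0.127]
contact_force: [-1.2, 0.2, 2.5]
width: 0.645
```

```bash
python3 -m crank '[[[0,0,0.008],[0,0,0]],[[0,0,0.02],[0,0,0]],[[0,0,0.03],[0,0,0]],[[0,0,0.03],[0,0,0]],[[0,0,0.015],[0,0,0]],[[0,0,0],[0,0,0]],[[0,0,0],[0,0,0]],[[0,0,0],[0,0,0]],[[0,0,0],[0,0,0]],[[0,0,0],[0,0,0]],[[0,0,0],[0,0,0]]]'
python3 -m crank '[[[0,0,0],[0,0,0]],[[0,0,0],[0,0,0]],[[0,0,0],[0,0,0]]]'
python3 -m crank '[[[0,0,0],[0,0,0]]]'
```

```text
time_s: 5.12
tool_pos: [0.4433, -0.333, 0.1324]
tcp_rot: [0.696, -0.695, 0.127, -0.126]
contact_force: [0.2, 0.6, -4.6]
width: 0.643
time_s: 5.37
tool_pos: [0.4438, -0.3333, 0.1334]
tcp_rot: [0.696, -0.696, 0.127, -0.127]
contact_force: [0.2, -1.2, -4.7]
width: 0.64
time_s: 5.45
tool_pos: [0.4438, -0.3333, 0.1335]
tcp_rot: [0.696, -0.696, 0.127, -0.127]
contact_force: [0.4, -0.3, -5.2]
width: 0.639
```

```bash
python3 - <<'E'
from h import *
for n,p,z in [("post foot",(252,170),0),("footR",(270,163),0),("box base corner",(325,160),0),("boxbase",(272,148),0),("block",(240,197),.03),("post head low",(258,128),.2),("wood block right",(262,182),.03)]:
    print(n,toz("scene",[p],z)[0].round(3))
E
python3 -m crank '[[[0.016,0.0165,0.001],[0,0,0.41]],[[0.016,0.0165,0.001],[0,0,0.41]],[[0.016,0.0165,0.001],[0,0,0.41]],[[0.016,0.0165,0.001],[0,0,0.41]],[[0.016,0.0165,0.001],[0,0,0.41]],[[0.016,0.0165,0],[0,0,0.41]],[[0.016,0.0165,0],[0,0,0.41]],[[0.016,0.0165,0],[0,0,0.41]],[[0.016,0.016,0],[0,0,0.41]],[[0.016,0.016,0],[0,0,0.41]],[[0,0,0],[0,0,0]],[[0,0,0],[0,0,0]]]'
```

```text
post foot [ 0.804 -0.126  0.   ]
footR [ 0.776 -0.173  0.   ]
box base corner [ 0.652 -0.259  0.   ]
boxbase [ 0.804 -0.225  0.   ]
block [ 0.758 -0.01   0.03 ]
post head low [ 0.744 -0.098  0.2  ]
wood block right [ 0.738 -0.081  0.03 ]
time_s: 6.45
tool_pos: [0.6046, -0.1676, 0.1384]
tcp_rot: [0.707, -0.706, -0.025, 0.025]
contact_force: [-0.1, -0.4, -4.8]
width: 0.639
```

Run:
```python
from h import *
s=ctrl.sense(); T=pose(s); im=ctrl.read_camera("wrist"); cv2.imwrite("pics/w3.png",im[:,:,::-1]); np.save("w3.npy",T)
print(T[:3,3].round(4), np.degrees(np.arctan2(T[1,0],T[0,0])))
for c in ["scene","side"]:
    a=ctrl.read_camera(c)[:,:,::-1]; cv2.imwrite(f"pics/{c}3.png",a)
    if c=="side": cv2.imwrite("pics/side3z.png",cv2.resize(a[130:330,200:440],None,fx=3,fy=3))
```

```text
[ 0.6046 -0.1676  0.1384] 4.086425621987874
```

View pics/w3.png

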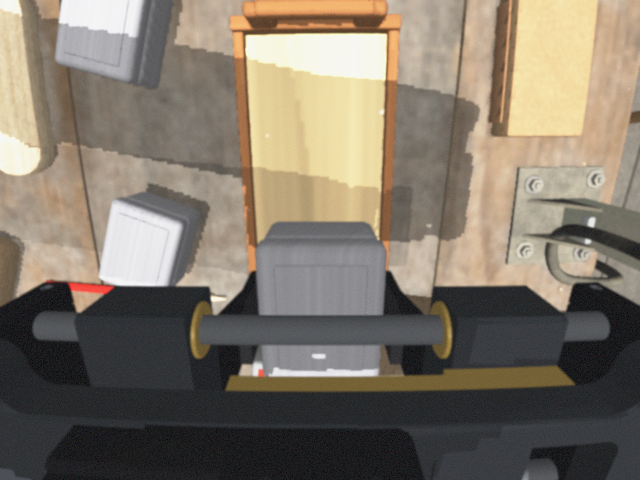

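View pics/side3z.png

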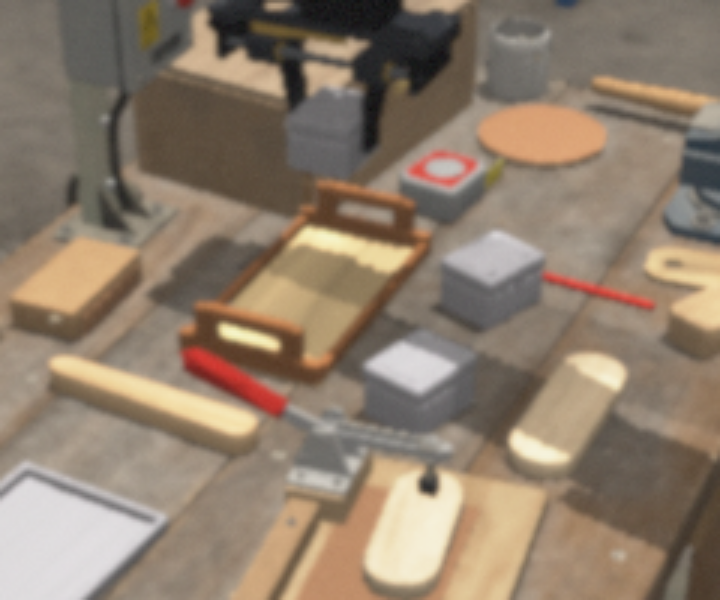

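Run:
```python
from h import *
T=np.load("w3.npy")
w=toz("wrist",[(233,30),(247,262),(398,30),(391,262)],.014,T); print(w.round(4))
f=toz("wrist",[(246,33),(385,33)],.005,T); print(f.round(4))
L=(w[0]+w[2])/2; N=(w[1]+w[3])/2; d=L-N; print(L,N,np.degrees(np.arctan2(-d[0],d[1])))
```

```text
[[ 0.5278 -0.0157  0.014 ]
 [ 0.5411 -0.1992  0.014 ]
 [ 0.6501 -0.0071  0.014 ]
 [ 0.6678 -0.1901  0.014 ]]
[[ 0.5356 -0.0149  0.005 ]
 [ 0.6421 -0.0074  0.005 ]]
[ 0.58897766 -0.01137392  0.014     ] [ 0.6044586  -0.19465249  0.014     ] 4.82812674094777
```

```bash
python3 -m crank '[[[-0.003,0.001,-0.02],[0,0,0.1]],[[0,0,-0.03],[0,0,0]],[[0,0,-0.025],[0,0,0]],[[0,0,-0.015],[0,0,0]],[[0,0,-0.006],[0,0,0]],[[0,0,-0.002],[0,0,0]],[[0,0,-0.001],[0,0,0]],[[0,0,0],[0,0,0]],[[0,0,0],[0,0,0]],[[0,0,0],[0,0,0]]]'
```

```text
time_s: 7.43
tool_pos: [0.6015, -0.1686, 0.0408]
tcp_rot: [-0.706, 0.707, 0.029, -0.027]
contact_force: [0.2, -0.1, -4.5]
width: 0.644
```

```bash
python3 -m crank '[[[0,0,-0.002],[0,0,0]],[[0,0,-0.0015],[0,0,0]],[[0,0,0],[0,0,0]],[[0,0,0],[0,0,0]]]'
```

```text
time_s: 7.77
tool_pos: [0.6007, -0.1684, 0.036]
tcp_rot: [0.707, -0.707, -0.028, 0.028]
contact_force: [-0.2, -0.7, -5.1]
width: 0.642
```

```bash
python3 -m crank '[[[0,0,-0.001],[0,0,0]],[[0,0,-0.001],[0,0,0]],[[0,0,0],[0,0,0]],[[0,0,0],[0,0,0]]]'
```

```text
time_s: 8.1
tool_pos: [0.6008, -0.1683, 0.0359]
tcp_rot: [-0.706, 0.707, 0.028, -0.028]
contact_force: [-9.5, 1.8, 13.2]
width: 0.64
```

```bash
python3 -m crank '[[[0,0,0.001],[0,0,0]],[[0,0,0],[0,0,0]],[[0,0,0],[0,0,0]],[[0,0,0],[0,0,0]]]' 0.074 35
python3 -m crank '[[[0,0,0.02],[0,0,0]],[[0,0,0.03],[0,0,0]],[[0,0,0.035],[0,0,0]],[[0,0,0.02],[0,0,0]],[[0,0,0],[0,0,0]]]' 0.074 35
```

```text
time_s: 8.43
tool_pos: [0.6012, -0.1684, 0.0352]
tcp_rot: [-0.707, 0.707, 0.028, -0.028]
contact_force: [0.4, 0.3, -0.2]
width: 0.824
time_s: 8.85
tool_pos: [0.6037, -0.1688, 0.1454]
tcp_rot: [-0.706, 0.707, 0.031, -0.025]
contact_force: [1.4, -0.4, 0.1]
width: 0.849
```

```bash
python3 -m crank '[[[-0.02,-0.002,0],[0,0,-0.5]],[[-0.025,-0.003,0],[0,0,-0.6]],[[-0.03,-0.003,0],[0,0,-0.7]],[[-0.03,-0.003,0],[0,0,-0.7]],[[-0.025,-0.003,-0.01],[0,0,-0.7]],[[-0.01,-0.0015,-0.015],[0,0,-0.4]],[[0,0,0],[0,0,0]],[[0,0,0],[0,0,0]]]' 0.087 35
python3 - <<'E'
from h import *
s=ctrl.sense(); T=pose(s); im=ctrl.read_camera("wrist"); cv2.imwrite("pics/w4.png",im[:,:,::-1]); np.save("w4.npy",T)
print(T[:3,3].round(4), np.degrees(np.arctan2(T[1,0],T[0,0])))
E
```

```text
time_s: 9.52
tool_pos: [0.4604, -0.1838, 0.1146]
tcp_rot: [0.699, -0.699, 0.105, -0.104]
contact_force: [1.3, 0.2, 0.5]
width: 1.0
[ 0.4604 -0.1838  0.1146] -17.009317560776807
```

View pics/w4.png

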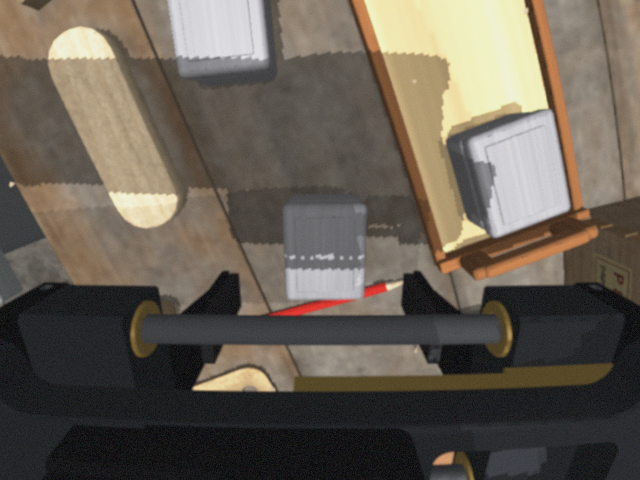

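```bash
python3 -m crank '[[[0.001,0,-0.03],[0,0,0]],[[0,0,-0.03],[0,0,0]],[[0,0,-0.018],[0,0,0]],[[0,0,-0.006],[0,0,0]],[[0,0,0],[0,0,0]],[[0,0,0],[0,0,0]]]' 0.087 35
python3 -m crank '[[[0,0,0],[0,0,0]],[[0,0,0],[0,0,0]],[[0,0,0],[0,0,0]],[[0,0,0],[0,0,0]],[[0,0,0],[0,0,0]],[[0,0,0],[0,0,0]]]' 0.03 35
python3 -m crank '[[[0,0,0.008],[0,0,0]],[[0,0,0.02],[0,0,0]],[[0,0,0.03],[0,0,0]],[[0,0,0.03],[0,0,0]],[[0,0,0.015],[0,0,0]],[[0,0,0],[0,0,0]],[[0,0,0],[0,0,0]],[[0,0,0],[0,0,0]],[[0,0,0],[0,0,0]],[[0,0,0],[0,0,0]],[[0,0,0],[0,0,0]]]'
python3 -m crank '[[[0,0,0],[0,0,0]],[[0,0,0],[0,0,0]],[[0,0,0],[0,0,0]]]'
python3 -m crank '[[[0,0,0],[0,0,0]]]'
```

```text
time_s: 10.07
tool_pos: [0.4632, -0.1837, 0.0319]
tcp_rot: [0.699, -0.699, 0.104, -0.105]
contact_force: [-0.4, -1.2, 0.7]
width: 1.002
time_s: 10.57
tool_pos: [0.4621, -0.184, 0.0314]
tcp_rot: [-0.699, 0.699, -0.105, 0.105]
contact_force: [-1.1, 0.3, 3.1]
width: 0.638
time_s: 11.48
tool_pos: [0.4614, -0.1836, 0.1332]
tcp_rot: [0.699, -0.699, 0.105, -0.104]
contact_force: [0.9, 0.3, -1.0]
width: 0.641
time_s: 11.73
tool_pos: [0.4618, -0.1838, 0.1339]
tcp_rot: [0.699, -0.699, 0.105, -0.105]
contact_force: [-0.2, 0.2, -1.1]
width: 0.641
time_s: 11.82
tool_pos: [0.4618, -0.1839, 0.134]
tcp_rot: [0.699, -0.699, 0.105, -0.105]
contact_force: [1.3, 0.3, -0.7]
width: 0.641
```

```bash
python3 - <<'E'
from h import *
for n,p,z in [("can base",(165,278),0),("can top",(178,245),.1)]:
    print(n,toz("scene",[p],z)[0].round(3))
E
python3 -m crank '[[[0,0,0.02],[0,0,0]],[[0,0.01,0.03],[0,0,0]],[[0.005,0.025,0.015],[0,0,0.1]],[[0.009,0.035,0],[0,0,0.2]],[[0.009,0.036,0],[0,0,0.2]],[[0.009,0.036,0],[0,0,0.2]],[[0.009,0.036,0],[0,0,0.2]],[[0.009,0.036,0],[0,0,0.2]],[[0.009,0.036,0],[0,0,0.2]],[[0.009,0.036,0],[0,0,0.2]],[[0.009,0.036,0],[0,0,0.2]],[[0.009,0.036,0],[0,0,0.2]]]'
```

```text
can base [0.781 0.265 0.   ]
can top [0.752 0.223 0.1  ]
time_s: 12.82
tool_pos: [0.5481, 0.1758, 0.1992]
tcp_rot: [-0.706, 0.706, -0.035, 0.035]
contact_force: [1.4, -0.6, -0.6]
width: 0.637
```

```bash
python3 -m crank '[[[0.008,0.033,0],[0,0,0.15]],[[0.008,0.033,0],[0,0,0.15]],[[0.008,0.033,0],[0,0,0.1]],[[0.008,0.033,-0.01],[0,0,0.1]],[[0.006,0.025,-0.03],[0,0,0.1]],[[0.002,0.008,-0.03],[0,0,0]],[[0,0,0],[0,0,0]],[[0,0,0],[0,0,0]]]'
python3 - <<'E'
from h import *
s=ctrl.sense(); T=pose(s); im=ctrl.read_camera("wrist"); cv2.imwrite("pics/w5.png",im[:,:,::-1]); np.save("w5.npy",T)
print(T[:3,3].round(4), np.degrees(np.arctan2(T[1,0],T[0,0])))
a=ctrl.read_camera("side")[:,:,::-1]; cv2.imwrite("pics/side5.png",cv2.resize(a[130:430,100:420],None,fx=2,fy=2))
E
```

```text
time_s: 13.48
tool_pos: [0.5868, 0.3388, 0.1272]
tcp_rot: [-0.706, 0.708, -0.014, 0.011]
contact_force: [0.1, -0.4, 0.2]
width: 0.64
[0.5868 0.3388 0.1272] -2.011731317784904
```

View pics/w5.png

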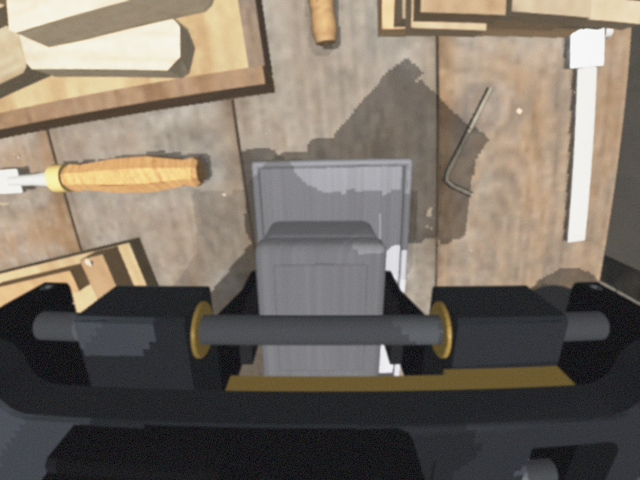

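View pics/side5.png

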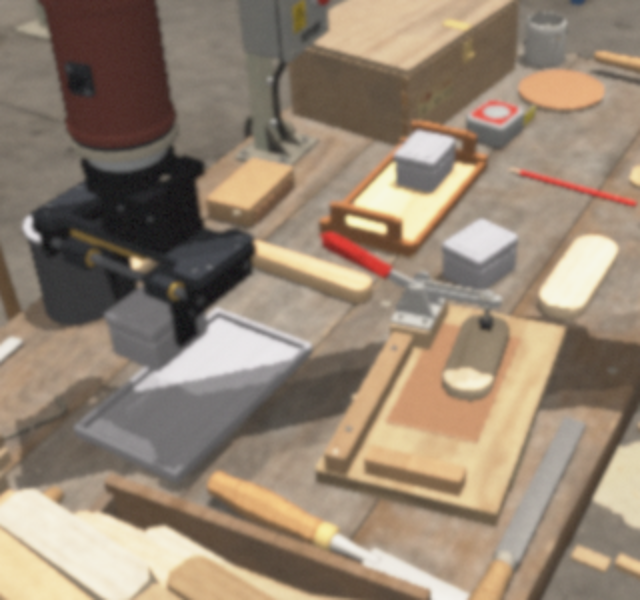

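Run:
```python
from h import *
T=np.load("w5.npy")
w=toz("wrist",[(252,161),(411,160),(257,230),(408,230)],.014,T); print(w.round(4))
m=(w[0]+w[1])/2; a=np.arctan2(*(w[1]-w[0])[[1,0]]); print(m,np.degrees(a))
c=m[:2]-.105*np.array([-np.sin(a),np.cos(a)]); print("centre",c,"slot+50",c+.05*np.array([-np.sin(a),np.cos(a)]))
s=ctrl.sense();print(s["tool_pos"],s["joints"])
```

```text
[[0.5346 0.4016 0.014 ]
 [0.6579 0.3981 0.014 ]
 [0.5336 0.3458 0.014 ]
 [0.6576 0.3417 0.014 ]]
[0.59622823 0.39984625 0.014     ] -1.5835367322401208
centre [0.59332662 0.29488635] slot+50 [0.59470834 0.34486725]
[0.58869961 0.33850789 0.1305139 ] [-0.10848235  0.54977106 -0.67276002  1.48357468  0.35339569  1.23039
 -0.86461112]
```

```bash
python3 -m crank '[[[0.004,0.0055,-0.02],[0,0,0]],[[0,0,-0.025],[0,0,0]],[[0,0,-0.025],[0,0,0]],[[0,0,-0.012],[0,0,0]],[[0,0,-0.005],[0,0,0]],[[0,0,-0.002],[0,0,0]],[[0,0,0],[0,0,0]],[[0,0,0],[0,0,0]],[[0,0,0],[0,0,0]]]'
```

```text
time_s: 14.33
tool_pos: [0.5926, 0.3451, 0.0417]
tcp_rot: [0.707, -0.707, 0.012, -0.013]
contact_force: [-0.2, -0.0, -0.9]
width: 0.636
```

```bash
python3 -m crank '[[[0,0,-0.003],[0,0,0]],[[0,0,-0.0025],[0,0,0]],[[0,0,0],[0,0,0]],[[0,0,0],[0,0,0]]]'
python3 -m crank '[[[0,0,-0.001],[0,0,0]],[[0,0,0],[0,0,0]],[[0,0,0],[0,0,0]]]'
```

```text
time_s: 14.67
tool_pos: [0.5923, 0.3449, 0.0354]
tcp_rot: [0.707, -0.707, 0.012, -0.013]
contact_force: [0.2, -2.3, 5.2]
width: 0.637
time_s: 14.92
tool_pos: [0.5922, 0.3449, 0.0354]
tcp_rot: [0.707, -0.707, 0.012, -0.013]
contact_force: [-4.1, -3.1, 13.6]
width: 0.639
```

```bash
python3 -m crank '[[[0,0,0.001],[0,0,0]],[[0,0,0],[0,0,0]],[[0,0,0],[0,0,0]],[[0,0,0],[0,0,0]]]' 0.076 35
python3 -m crank '[[[0,0,0.02],[0,0,0]],[[0,0,0.035],[0,0,0]],[[0,0,0.04],[0,0,0]],[[0,-0.01,0.04],[0,0,0]],[[-0.01,-0.03,0.02],[0,0,-0.1]],[[-0.016,-0.037,0],[0,0,-0.2]],[[-0.016,-0.037,0],[0,0,-0.2]],[[-0.016,-0.037,0],[0,0,-0.2]],[[-0.016,-0.037,0],[0,0,-0.2]],[[-0.016,-0.037,0],[0,0,-0.2]],[[-0.016,-0.037,0],[0,0,-0.2]],[[-0.016,-0.037,0],[0,0,-0.2]]]'
python3 -m crank '[[[-0.014,-0.03,-0.01],[0,0,-0.2]],[[-0.012,-0.025,-0.02],[0,0,-0.2]],[[-0.001,-0.01,-0.02],[0,0,-0.1]],[[0,0,0],[0,0,0]],[[0,0,0],[0,0,0]],[[0,0,0],[0,0,0]]]' 0.087 35
python3 - <<'E'
from h import *
s=ctrl.sense(); T=pose(s); im=ctrl.read_camera("wrist"); cv2.imwrite("pics/w6.png",im[:,:,::-1]); np.save("w6.npy",T)
print(T[:3,3].round(4), np.degrees(np.arctan2(T[1,0],T[0,0])))
E
```

```text
time_s: 15.25
tool_pos: [0.5917, 0.3446, 0.0343]
tcp_rot: [-0.707, 0.707, -0.013, 0.013]
contact_force: [0.1, 0.3, -0.4]
width: 0.831
time_s: 16.25
tool_pos: [0.4687, 0.044, 0.1894]
tcp_rot: [-0.704, 0.704, -0.069, 0.069]
contact_force: [0.3, -1.2, 0.4]
width: 0.871
time_s: 16.75
tool_pos: [0.4437, -0.018, 0.1406]
tcp_rot: [0.702, -0.702, 0.086, -0.086]
contact_force: [-0.5, 0.3, 0.7]
width: 0.997
[ 0.4437 -0.018   0.1406] -13.95839831117522
```

View pics/w6.png

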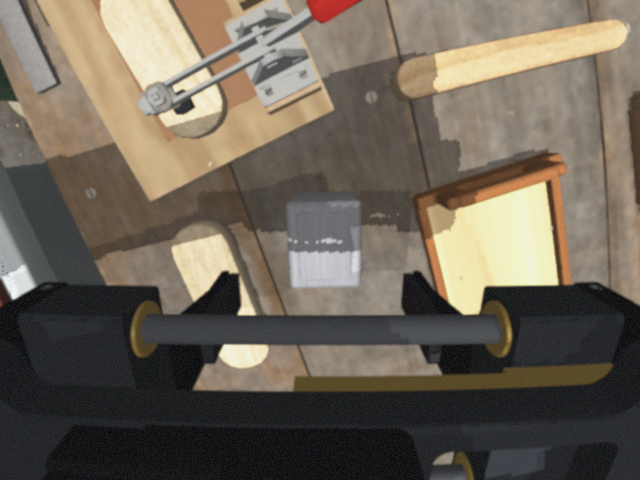

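```bash
python3 -m crank '[[[0.001,0,-0.03],[0,0,0]],[[0,0,-0.035],[0,0,0]],[[0,0,-0.028],[0,0,0]],[[0,0,-0.012],[0,0,0]],[[0,0,-0.005],[0,0,0]],[[0,0,0],[0,0,0]],[[0,0,0],[0,0,0]]]' 0.087 35
python3 -m crank '[[[0,0,0],[0,0,0]],[[0,0,0],[0,0,0]],[[0,0,0],[0,0,0]],[[0,0,0],[0,0,0]],[[0,0,0],[0,0,0]],[[0,0,0],[0,0,0]]]' 0.03 35
python3 -m crank '[[[0,0,0.008],[0,0,0]],[[0,0,0.02],[0,0,0]],[[0,0,0.03],[0,0,0]],[[0,0,0.03],[0,0,0]],[[0,0,0.015],[0,0,0]],[[0,0,0],[0,0,0]],[[0,0,0],[0,0,0]],[[0,0,0],[0,0,0]],[[0,0,0],[0,0,0]],[[0,0,0],[0,0,0]],[[0,0,0],[0,0,0]]]'
python3 -m crank '[[[0,0,0],[0,0,0]],[[0,0,0],[0,0,0]],[[0,0,0],[0,0,0]]]'
python3 -m crank '[[[0,0,0],[0,0,0]]]'
```

```text
time_s: 17.38
tool_pos: [0.445, -0.0186, 0.0307]
tcp_rot: [0.702, -0.702, 0.086, -0.087]
contact_force: [0.5, -0.6, 0.3]
width: 1.001
time_s: 17.88
tool_pos: [0.4442, -0.0195, 0.0299]
tcp_rot: [-0.702, 0.702, -0.086, 0.087]
contact_force: [0.0, 0.5, 3.0]
width: 0.643
time_s: 18.8
tool_pos: [0.4433, -0.0193, 0.1317]
tcp_rot: [0.702, -0.702, 0.087, -0.086]
contact_force: [-0.2, 0.1, -1.7]
width: 0.644
time_s: 19.05
tool_pos: [0.4438, -0.0193, 0.1324]
tcp_rot: [0.702, -0.702, 0.087, -0.086]
contact_force: [-0.3, -0.6, 0.3]
width: 0.644
time_s: 19.13
tool_pos: [0.4438, -0.0193, 0.1325]
tcp_rot: [0.702, -0.702, 0.087, -0.086]
contact_force: [-0.7, 0.4, -1.3]
width: 0.64
```

```bash
python3 -m crank '[[[0,0,0.02],[0,0,0]],[[0,0.004,0.03],[0,0,0]],[[0.01,0.016,0.016],[0,0,0.1]],[[0.018,0.032,0],[0,0,0.3]],[[0.02,0.035,0],[0,0,0.3]],[[0.02,0.035,0],[0,0,0.3]],[[0.02,0.035,0],[0,0,0.3]],[[0.02,0.035,0],[0,0,0.3]],[[0.02,0.035,0],[0,0,0.3]],[[0.016,0.028,-0.01],[0,0,0.2]],[[0.004,0.009,-0.03],[0,0,0]],[[0,0,-0.03],[0,0,0]]]'
python3 -m crank '[[[0,0,0],[0,0,0]],[[0,0,0],[0,0,0]],[[0,0,0],[0,0,0]]]'
python3 - <<'E'
from h import *
s=ctrl.sense(); T=pose(s); im=ctrl.read_camera("wrist"); cv2.imwrite("pics/w7.png",im[:,:,::-1]); np.save("w7.npy",T)
print(T[:3,3].round(4), np.degrees(np.arctan2(T[1,0],T[0,0])))
E
```

```text
time_s: 20.13
tool_pos: [0.5926, 0.2493, 0.1282]
tcp_rot: [0.708, -0.706, 0.007, -0.008]
contact_force: [0.2, -0.1, -1.8]
width: 0.643
time_s: 20.38
tool_pos: [0.5925, 0.2443, 0.1301]
tcp_rot: [0.707, -0.707, 0.009, -0.01]
contact_force: [0.3, 0.1, -0.5]
width: 0.642
[0.5925 0.2443 0.1301] -1.518733818057582
```

View pics/w7.png

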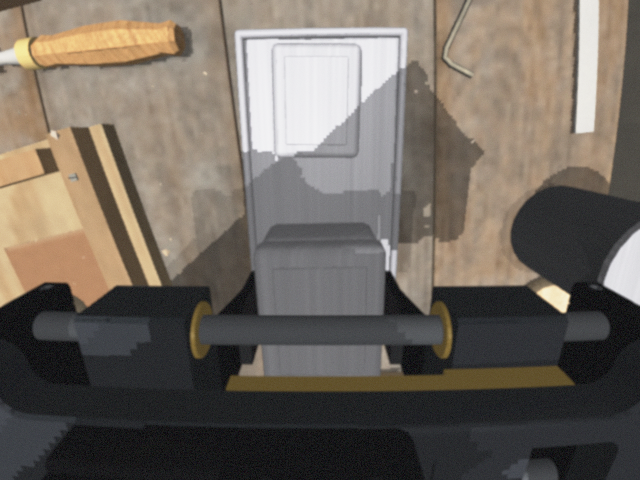

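```bash
python3 -m crank '[[[0,0,-0.02],[0,0,0]],[[0,0,-0.025],[0,0,0]],[[0,0,-0.025],[0,0,0]],[[0,0,-0.012],[0,0,0]],[[0,0,-0.005],[0,0,0]],[[0,0,-0.002],[0,0,0]],[[0,0,0],[0,0,0]],[[0,0,0],[0,0,0]],[[0,0,0],[0,0,0]]]'
python3 -m crank '[[[0,0,-0.003],[0,0,0]],[[0,0,-0.0025],[0,0,0]],[[0,0,0],[0,0,0]],[[0,0,0],[0,0,0]]]'
```

```text
time_s: 21.18
tool_pos: [0.5927, 0.2451, 0.0411]
tcp_rot: [0.707, -0.707, 0.008, -0.01]
contact_force: [0.2, -0.3, -1.2]
width: 0.644
time_s: 21.52
tool_pos: [0.5919, 0.2446, 0.034]
tcp_rot: [-0.707, 0.707, -0.009, 0.009]
contact_force: [0.4, 0.5, -1.0]
width: 0.637
```

```bash
python3 -m crank '[[[0,0,-0.001],[0,0,0]],[[0,0,0],[0,0,0]],[[0,0,0],[0,0,0]]]'
```

```text
time_s: 21.77
tool_pos: [0.5919, 0.2447, 0.034]
tcp_rot: [-0.707, 0.707, -0.009, 0.009]
contact_force: [-3.5, -1.3, 8.6]
width: 0.64
```

Contact; release and retreat.

```bash
python3 -m crank '[[[0,0,0.001],[0,0,0]],[[0,0,0],[0,0,0]],[[0,0,0],[0,0,0]],[[0,0,0],[0,0,0]]]' 0.076 35
python3 -m crank '[[[0,0,0.02],[0,0,0]],[[0,0,0.035],[0,0,0]],[[0,0,0.04],[0,0,0]],[[0,0,0.04],[0,0,0]],[[0,0,0.03],[0,0,0]],[[-0.01,-0.02,0.01],[0,0,0]],[[-0.02,-0.035,0],[0,0,0]],[[-0.02,-0.035,0],[0,0,0]],[[-0.02,-0.035,0],[0,0,0]],[[-0.02,-0.035,0],[0,0,0]],[[0,0,0],[0,0,0]],[[0,0,0],[0,0,0]]]'
python3 - <<'E'
from h import *
s=ctrl.sense(); print(s["contact_force"])
for c,sl in [("scene",(slice(140,390),slice(150,430))),("side",(slice(150,400),slice(120,430)))]:
    a=ctrl.read_camera(c)[:,:,::-1]; cv2.imwrite(f"pics/{c}8.png",a); cv2.imwrite(f"pics/{c}8z.png",cv2.resize(a[sl],None,fx=2.4,fy=2.4,interpolation=cv2.INTER_CUBIC))
E
```

```text
time_s: 22.1
tool_pos: [0.5918, 0.2446, 0.0339]
tcp_rot: [-0.707, 0.707, -0.009, 0.009]
contact_force: [-1.2, 0.1, 0.4]
width: 0.835
time_s: 23.1
tool_pos: [0.5013, 0.082, 0.2092]
tcp_rot: [-0.706, 0.708, -0.01, 0.011]
contact_force: [-0.3, 0.1, -0.2]
width: 0.872
[-0.26155764  0.05934285 -0.20927479]
```

View pics/scene8z.png

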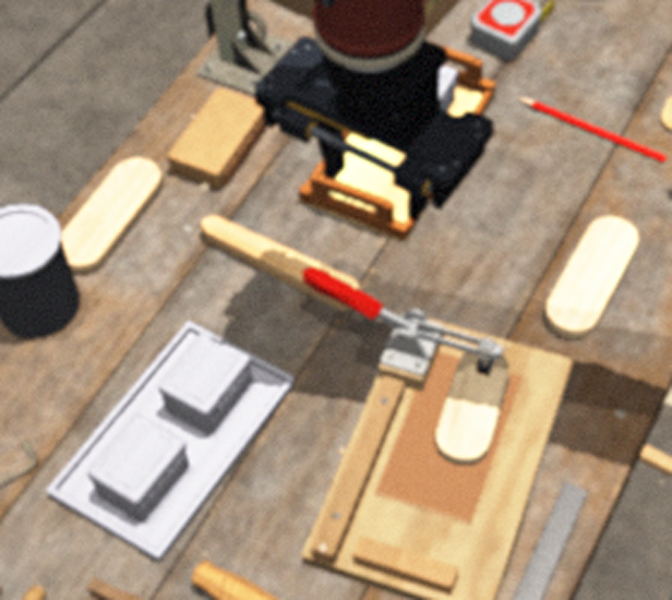

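View pics/side8z.png

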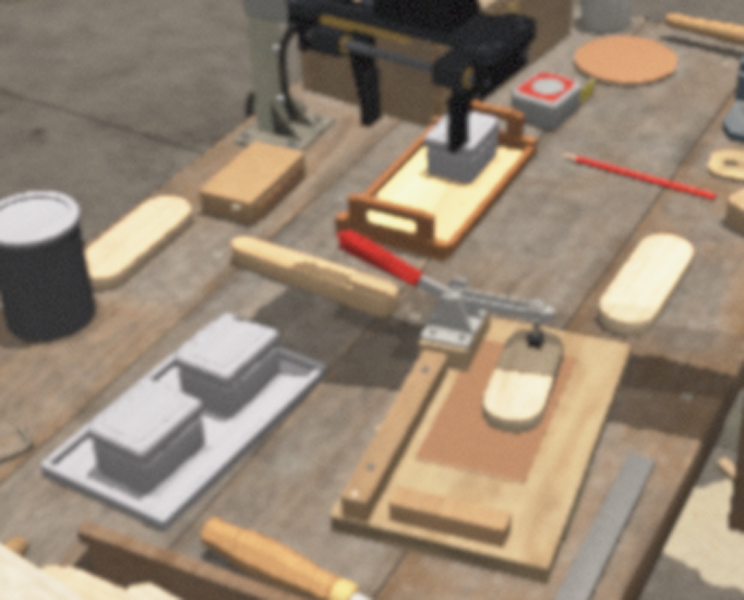

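Run:
```python
from h import *
th=np.radians(-1.5); c=np.array([.590,.295])
R=np.array([[np.cos(th),np.sin(th)],[-np.sin(th),np.cos(th)]])
for p in [[(201,332),(252,360),(210,408),(162,382)],[(138,415),(187,452),(137,492),(92,460)]]:
    w=toz("scene",np.array(p)/2.4+[150,140],.052)[:,:2]; print(w.mean(0).round(3),(R@(w.mean(0)-c)).round(3))
s=ctrl.sense(); print(s["time_s"])
```

```text
[0.588 0.242] [-0.001 -0.053]
[0.589 0.342] [-0.002  0.047]
23.2
```

```bash
python3 -c "
from workcell import ctrl
print(ctrl.sign_off())"
```

```text
the job is handed in; nothing more can be done
None
```

I lifted all three tins and sorted them, and handed the job in at about 23 s. The sign-off reports no verdict.

- **Right tin:** it weighed about 4.8 N, so it is full. It stands in the wooden tray at about y -50 mm.
- **Middle and left tins:** each weighed about 1 N, so both are empty. They stand in the steel tray at about y +50 mm and -50 mm. The left tin's readings were noisy, from +0.3 to -1.7 N, but far from a full tin's weight.

**Last checks:**
- The scene picture puts the two empty tins within 2 mm of the steel tray's middle across, at +47 and -53 mm along.
- The full tin looks upright in its tray, partly hidden by a finger in the last side picture. I did not measure its position again after release; it was lowered about 3 mm from the slot position I had measured.
- Each tin was lowered until the floor pushed back (about 9 to 14 N) and then released. The gripper was then raised clear, with a contact force of about zero.
- The pencil, tape measure and slim blank look untouched in the last pictures, though I did not measure them.

Wrist and scene pictures disagreed by 3 to 4 mm on positions, well within the allowed margins.

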